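# Fish a dropped bearing race out of the gap between two stock cartons

## Robot

A 6-joint arm with a two-finger parallel gripper is mounted at the origin on the work surface. World frame = base frame: x ahead of the robot, y to its left, z up, the work surface at z = 0. Lengths are in m, angles in rad, forces in N, time in s.
With the tool pointing down it reaches from about 0.375 to 0.925 m from the base axis. Payload 5.7 kg.
Tool frame: the origin (TCP) lies midway between the tips of the shut fingers; the grasp point (between the pads) lies 19 mm behind it; z points along the fingers, x is the direction in which the jaws open and shut, and the axes are right-handed (so a half turn about z gives the same grasp; the last joint's range is limited). The gripper opens to 88 mm and grips with 3 to 60 N. Pads are 20 mm wide; open, the fingers measure 115 mm over their backs; the gripper's body (75 mm by 178 mm) begins 61 mm behind the grasp point.
Start: joints at [1.124, 0.359, 1.51, -0, 1.272, -0.115], TCP at [0.195, 0.567, 0.223] pointing down, gripper open.
Joint ranges: [-2.97, 2.97], [-1.01, 2.36], [0.21, 2.38], [-0.96, 4.11], [0.2, 2.71], [-2.98, 2.98]. Speed limits (rad/s): [2.39, 2.39, 3.14, 3.14, 3.14, 3.14].

## Interface

Orientations are given as a unit quaternion [x, y, z, w].
In Python, from bench import move_ptp, servo_line, goto_joints, move_gripper, sleep, inverse_kinematics, capture, PlanningError, close_job, spot_in, silhouettes, current_clock, current_joint_pos, current_qvel, current_joint_torque, current_position, current_orientation, current_force, current_torque, current_finger_gap gives the robot as it stands. Calls block until the motion is done:
- move_ptp(position, orientation): joint-space move of the TCP to a pose.
- servo_line(position, orientation=None, rate=0.15, contact_N=None): straight line of the TCP; orientation=None keeps the orientation; rate is the mean speed in m/s. With contact_N (N) it stops when the force on the tool has changed by that much, and returns True; else False.
- goto_joints(angles): joint-space move.
- move_gripper(opening): finger opening in m; the grip force is fixed at half the most; returns when the fingers have stopped.
- sleep(seconds).
- inverse_kinematics(position, orientation): joint angles nearest the present ones, or None.
- capture(name): name is "scene" or "side" or "wrist"; returns a dict with "image" (384x512x3 uint8, blue, green, red), "range_z" (384x512 float32, m along the optical axis (not along the pixel's ray), 0 where there is no reading), "intrinsics" (3x3 intrinsics, pixels), "R" (3x3) and "t" (3): a world point X has camera coordinates R X + t. Camera axes: x right, y down, z forward; pixel columns grow to the right and rows downward; lengths in m; the calibration is good to about 2 mm. A picture is of the moment at which its call begins.
A pose or a line that the arm cannot do raises PlanningError and nothing moves.
- close_job(): hands the job in, once; it reports no verdict.
Trained networks look in the newest picture that a camera, given by its name, has taken for a name from the list of things; names that differ only in an ending like _2 or _b are one class to them, and where a whole thing is asked for, a point or a joint stands for the part that bears it (a point fixed in the world has none). Each returns a list of dicts, best first, with "conf" (0 to 1); they miss things now and then, are a little off and sometimes report something else, mostly with a low value. They report only what shows in the picture. A call takes as long as a camera call. They do not tell look-alikes from the thing itself.
- spot_in(camera, query): "xy" ([column, row] in pixels, amid what is visible of it).
- silhouettes(camera, query): "region" (384x512 bool, what is visible of it) and "xy" ([column, row] in pixels, amid what is visible of it).
Readings, each from a call of its own:
- current_clock(): time.
- current_joint_pos(): joint angles.
- current_qvel(): joint speeds.
- current_joint_torque(): joint torques, N m.
- current_position(): TCP position.
- current_orientation(): TCP orientation.
- current_force(): force on the tool from outside, world axes, zero at the start.
- current_torque(): the same for the moment, N m.
- current_finger_gap(): finger opening in m.
Only numpy, scipy, OpenCV 4.12 (cv2) and the standard library are available. Lean on these libraries where they do the work, as an engineer would, in place of code of your own. Each camera call takes 0.05 s, during which the arm holds its last target. There are 200 camera calls.

## Task

A steel bearing race has fallen into the narrow gap between the two white cartons, behind the cross beam. Take the red-handled hook rod from its stand, reach under the beam with it and draw the race gently along the slats until it lies wholly on the green mat in front of the gap, then hang the rod back in its stand. Do not reach for the race with the fingers, do not press the rod hard on the bay, and leave the other things alone.

Things in the scene. Friction and masses are not known exactly. Their poses are not given: they have to be found in the camera images.
- bay: Fixed storage bay; origin: middle of the gap's mouth, on the table. Its y axis points out of the gap: the gap runs from the mouth (y = 0) to a closed end (y = -160 mm) and is 40 mm wide (x = -20 to 20), between two white cartons (x = -95 to -20 and 20 to 125, y = -165 to 0) whose tops are 97 mm above the table. Hard contact: the rod must never press on any of the bay with over 15 N.
- beam (a point): Middle of the underside of the blue steel cross beam over the gap, 72 mm above the table; axes as the bay's. The beam fills y = -92 to -72 mm of the bay, 72 to 102 mm high, right across gap and cartons. The rod's shank cannot pass it, its foot passes beneath. In front of it and behind it the gap is open above.
- slats (a point): Middle of the gap's floor of loose wooden slats (at the bay's y = -50 mm, built 20 mm above the table: a nominal point). The floor is 20 mm high at the mouth and level again from y = -100 mm on, but between them it makes a ridge or dip, with a 16 mm flat middle at y = -50 mm, up to 11 mm high or 8 mm deep. That is not measured: feel for it, pressing with a few newtons only.
- mat (a point): Centre of the top of the flat green mat before the mouth: 110 mm (x) by 120 mm (y), x = -55 to 55 and y = 0 to 120 mm of the bay, top 20 mm above the table, level with the slats at the mouth. Axes as the bay's.
- race_center (a point): Centre of the loose steel race: a flat ring 30 mm outside, 18 mm bore, 4 mm thick, about 30 g, lying flat (yaw meaningless). It starts in the gap behind the beam, 117 to 140 mm in from the mouth.
- rod_grip (a point): Middle of the hook rod's red handle, 30 (x) by 34 (y) by 50 mm high, 28 mm above its underside. The rod (160 g) hangs upright, z up. A 7 mm steel shank goes down from the handle, then bends to a 90 mm foot along the rod's -y, then down to the tip. Below this point: handle's underside 28 mm, foot's centre line 133 mm, tip's end 153 mm. Gripped across its y sides it resists tipping best.
- rod_tip (a point): Lowest point of the rod's downturned round tip (7 mm across), 90 mm from the shank along the rod's -y axis and 153 mm below rod_grip. The tip stands 16 mm below the underside of the foot and fits in the race's bore.
- fork (a point): Fixed stand's fork: point midway between its two prongs on their top faces, 160 mm above the table. Prongs 14 mm wide, 18 mm apart, from y = 45 to -25 mm, open at -y; nothing rises above them. The rod hangs with its handle's underside on the prongs, rod_grip 28 mm above this point, foot along this point's -y. It lifts straight out: the foot passes up between the prongs.
- jar: Amber jar, 60 mm across, 90 mm high, origin at the centre of its underside. Bystander.
- parcel: Cardboard parcel 90 x 70 x 55 mm high, origin at the centre of its underside. Bystander.
- bearing: Steel bearing ring 72 mm across, 18 mm high, lying flat, origin at the centre of its underside. Bystander.
Things that resemble listed ones, but are neither listed nor needed, are in the scene too. What is meant by the part that bears rod_grip is not yellow, and is the smaller of those in its own colour.

How it is judged:
On the way, in this order (a step that is already met when the one before it is completed fails the run):
1. the rod is lifted out of the stand (z of rod_grip in the frame of fork above 0.06 m), for 0.1 s.
2. the race is drawn out of the gap, whole on the green mat (y of race_center in the frame of bay between 0.016 and 0.104 m and x of race_center in the frame of bay between -0.04 and 0.04 m and z of race_center in the frame of bay between 0.018 and 0.027 m), for 0.1 s.
At the end, for the whole second after the job is handed in: The race lies flat and still, all of it on the green mat (centre 16 to 104 mm out from the mouth, within 40 mm of the gap's centre line); the rod hangs still, let go and upright (within 0.12 rad) in the fork, rod_grip within 20 mm sideways of the fork point and 24 to 33 mm above it (all of step 2 and angle between race_center's own z axis and vertical below 0.15 rad and linear speed of race below 0.02 m/s and horizontal distance between rod_grip and fork below 0.02 m and z of rod_grip in the frame of fork between 0.024 and 0.033 m and angle between rod_grip's own z axis and vertical below 0.12 rad and linear speed of rod below 0.03 m/s and contact force between the fingers and rod below 0.05 N); the robot touches nothing.
It fails at once if the rod presses on the bay (cartons, beam, slats, mat) with more than 15 N (contact force between rod and bay above 15 N).
It fails at once if the fingers or arm touch the race (contact force between any of the fingers, the arm and race above 0.3 N).
It fails at once if the fingers or arm press on the bay with more than 5 N (contact force between any of the fingers, the arm and bay above 5 N).
It fails at once if a bystander (jar, parcel, bearing ring) is moved by more than 15 mm (distance of any of jar, parcel, bearing from where it was at the start of the episode above 0.015 m).
It also fails if it takes over 72 s, if anything falls off the work surface, if the arm or the gripper's body presses on something with over 40 N, if the wrist force passes 120 N, or if a joint passes its speed limit or range.

## Working session

There is one attempt and no reset: what is moved stays moved. The work goes in short steps, each a Python script; the robot and the scene stay as the last script left them, time stands still between calls to the robot, and variables do not carry over. Pictures are saved under pics/ and viewed, about 8 in all and at most 12, crops included, and the job is handed in when it is done.

```bash
ls; mkdir -p pics; cat > h.py <<'E'
import numpy as np, cv2
from bench import *
def world(c,uv,z=None):
    """pixel -> world using range (or plane z)"""
    K,R,t=c["intrinsics"],c["R"],c["t"]
    u,v=uv
    ray=np.linalg.inv(K)@np.array([u,v,1.])
    if z is None:
        d=c["range_z"][int(round(v)),int(round(u))]; p=ray*d
        return R.T@(p-t)
    o=-R.T@t; d=R.T@ray
    return o+d*(z-o[2])/d[2]
def cloud(c):
    K,R,t=c["intrinsics"],c["R"],c["t"]; d=c["range_z"]
    v,u=np.indices(d.shape)
    P=np.stack([(u-K[0,2])/K[0,0]*d,(v-K[1,2])/K[1,1]*d,d],-1)
    W=(P-t)@R
    W[d<=0]=np.nan
    return W
def proj(c,X):
    p=c["intrinsics"]@(c["R"]@np.array(X)+c["t"]); return p[:2]/p[2]
E
python3 - <<'E'
from h import *
np.set_printoptions(precision=4,suppress=True)
for n in ["scene","side"]:
    c=capture(n); cv2.imwrite(f"pics/{n}0.png",c["image"]); np.savez(f"{n}0.npz",**c)
    W=cloud(c)
    print(n,"cam",-c["R"].T@c["t"])
    for q in ["bay","race_center","rod_grip","rod_tip","fork","mat","beam","jar","parcel","bearing"]:
        try:
            print(q,[(np.round(s["xy"]).tolist(),round(float(s["conf"]),2),s["region"].sum(),np.round(np.nanmedian(W[s["region"]],axis=0),3).tolist()) for s in silhouettes(n,q)])
        except Exception as e:
            print(q,e,[(np.round(s["xy"]).tolist(),round(float(s["conf"]),2),np.round(world(c,s["xy"]),3).tolist()) for s in spot_in(n,q)])
print(current_clock())
a=[cv2.imread(f"pics/{n}0.png") for n in ("scene","side")]
cv2.imwrite("pics/both.png",cv2.resize(np.hstack(a),None,fx=.78,fy=.78))
E
```

```text
pics
scene cam [1.2297 0.2306 0.9774]
bay [([278.0, 249.0], 0.92, np.int64(5577), [0.542, -0.046, 0.056])]
race_center [([207.0, 179.0], 0.67, np.int64(288), [0.479, -0.317, 0.179])]
rod_grip [([210.0, 179.0], 0.79, np.int64(273), [0.477, -0.317, 0.183]), ([227.0, 178.0], 0.79, np.int64(173), [0.289, -0.364, 0.035]), ([176.0, 184.0], 0.66, np.int64(202), [0.414, -0.519, 0.02])]
rod_tip [([207.0, 174.0], 0.7, np.int64(212), [0.48, -0.314, 0.192]), ([175.0, 186.0], 0.51, np.int64(191), [0.414, -0.519, 0.02]), ([234.0, 182.0], 0.48, np.int64(273), [0.282, -0.328, 0.015])]
fork [([219.0, 207.0], 0.96, np.int64(804), [0.478, -0.288, 0.012])]
mat [([275.0, 253.0], 0.58, np.int64(5773), [0.542, -0.044, 0.053])]
beam [([276.0, 251.0], 0.73, np.int64(5617), [0.542, -0.046, 0.055])]
jar [([398.0, 266.0], 0.77, np.int64(647), [0.479, 0.311, 0.063]), ([394.0, 314.0], 0.61, np.int64(1143), [0.632, 0.326, 0.053])]
parcel [([396.0, 317.0], 0.83, np.int64(1123), [0.633, 0.326, 0.053])]
bearing [([191.0, 247.0], 0.83, np.int64(332), [0.65, -0.293, 0.015]), ([278.0, 250.0], 0.72, np.int64(5649), [0.54
[... 377 characters left out ...]
290), [0.32, -0.41, 0.039]), ([170.0, 269.0], 0.86, np.int64(271), [0.416, -0.536, 0.022]), ([228.0, 207.0], 0.52, np.int64(300), [0.475, -0.332, 0.179])]
fork [([234.0, 236.0], 0.94, np.int64(831), [0.474, -0.292, 0.015])]
mat [([287.0, 216.0], 0.84, np.int64(3328), [0.543, -0.096, 0.068])]
beam [([232.0, 238.0], 0.68, np.int64(810), [0.473, -0.294, 0.015]), ([287.0, 214.0], 0.62, np.int64(3357), [0.543, -0.096, 0.067])]
jar [([332.0, 168.0], 0.85, np.int64(269), [0.47, 0.29, 0.058])]
parcel [([363.0, 181.0], 0.83, np.int64(521), [0.621, 0.298, 0.043]), ([286.0, 214.0], 0.16, np.int64(3346), [0.543, -0.096, 0.067])]
bearing [([272.0, 265.0], 0.56, np.int64(297), [0.648, -0.301, 0.015])]
1.1
```

View pics/scene0.png

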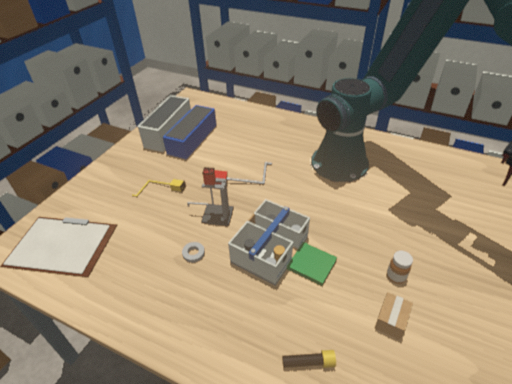

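View pics/side0.png

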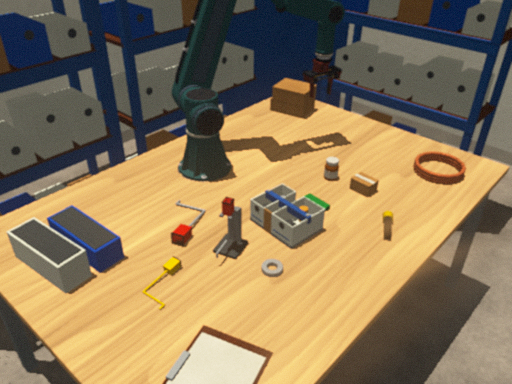

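Three rods show: yellow one at scene (176,186), a red one lying on the table at (230,180), side (181,234), and a red one hanging in the stand at scene (210,177), side (228,206). The hanging red one should be the target, since its red handle looks smaller. I'll confirm that in a crop and move the wrist camera over the bay and stand.

```bash
python3 - <<'E'
from h import *
np.set_printoptions(precision=4,suppress=True)
q0=current_orientation(); print(q0)
def look(x,y,z,n):
    move_ptp([x,y,z],q0); c=capture("wrist"); np.savez(n+".npz",**c); print(n,current_clock(),"cam",-c["R"].T@c["t"],"fwd",c["R"][2]); return c["image"]
a=look(.50,.02,.42,"wbay")
b=look(.47,-.22,.42,"wstand")
s=cv2.resize(cv2.imread("pics/side0.png")[185:285,130:290],(480,300),interpolation=3)
s2=cv2.resize(cv2.imread("pics/scene0.png")[150:250,130:290],(320,300)[:2] and (320,200),interpolation=3)
bot=np.zeros((300,800,3),np.uint8); bot[:,:480]=s[:,:]; bot[:200,480:]=s2
top=np.hstack([cv2.resize(i,(400,300)) for i in (a,b)])
cv2.imwrite("pics/m1.png",np.vstack([top,bot]))
E
```

```text
[ 0.8142  0.5806 -0.      0.    ]
wbay 3.4917 cam [0.4375 0.043  0.5815] fwd [ 0.2284 -0.0786 -0.9704]
wstand 4.5 cam [ 0.4077 -0.1968  0.5817] fwd [ 0.2291 -0.0782 -0.9703]
```

View pics/m1.png

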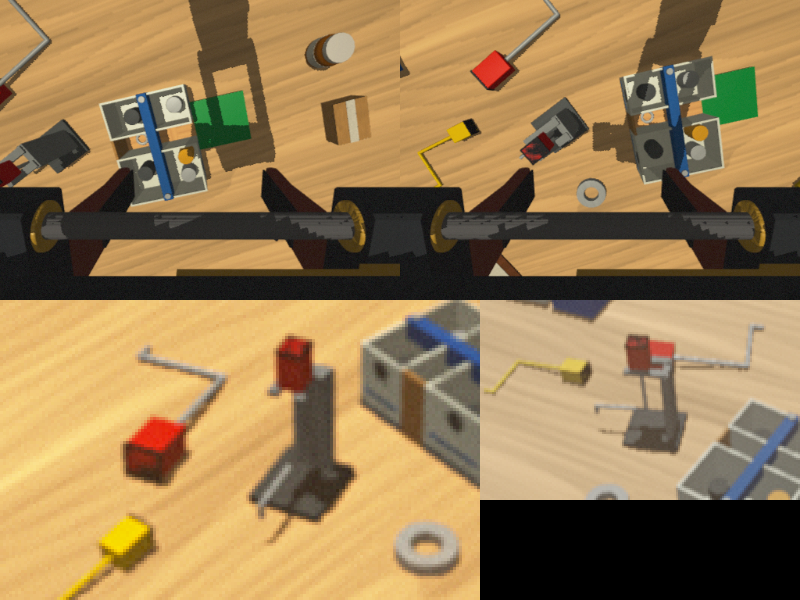

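The crop shows the hanging handle at side (228,206) is clearly smaller than the lying red one, so it is the target. Its foot points away from the stand's column, and the race shows faintly in the gap behind the beam. Next I'll measure frames from the depth clouds.

```bash
cat > meas.py <<'E'
from h import *
np.set_printoptions(precision=4,suppress=True)
def rect(P):
    r=cv2.minAreaRect((P[:,:2]*1000).astype(np.float32)); return np.round(r[0],1),np.round(r[1],1),round(r[2],2),len(P)
for n in ["wbay","wstand","scene0","side0"]:
    c=dict(np.load(n+".npz")); W=cloud(c); I=c["image"].astype(int); B,G,R=I[...,0],I[...,1],I[...,2]
    near=(abs(W[...,0]-.54)<.2)&(abs(W[...,1]+.03)<.2)&(W[...,2]<.13)
    X=W[...,0];Z=W[...,2]
    green=near&(G>R*1.5)&(G>B*1.3)&(abs(Z-.02)<.008); blue=near&(B>R*1.5)&(abs(Z-.102)<.007)
    top=near&(Z>.088)&(Z<.112)&(W[...,1]>-.18)
    print(n); 
    for k,m in (("mat",green),("beam",blue),("tops",top)): 
        if m.sum()>20: print(k,rect(W[m]),"z",np.median(W[m][:,2]))
    st=(abs(X-.477)<.09)&(abs(W[...,1]+.30)<.09)
    h=st&(R>G*2)&(R>B*2)&(Z>.13)&(Z<.24); ht=h&(Z>.203)
    pr=st&(Z>.152)&(Z<.168)&~(R>G*1.6)
    for k,m in (("handle",h),("htop",ht),("prong",pr)):
        if m.sum()>8: print(k,rect(W[m]),"z",np.percentile(W[m][:,2],[2,50,98]),"mean",W[m].mean(0))
    base=st&(Z>.004)&(Z<.03); print("base",rect(W[base]))
E
python3 meas.py
```

```text
wbay
mat (array([527.5,  66.2]), array([119.1, 109.3]), 83.62, 4181) z 0.01961879525570146
beam (array([527.5, -76.7]), array([ 20.2, 220.7]), 83.64, 1686) z 0.10159781064755705
tops (array([526.8, -77.3]), array([165.5, 222.1]), 83.77, 3994) z 0.09780219694991973
handle (array([ 474.4, -308.9]), array([21.5, 41.1]), 62.03, 571) z [0.1617 0.1803 0.2038] mean [ 0.4691 -0.3048  0.181 ]
htop (array([ 475.7, -300.1]), array([4.9, 9.6]), 74.7, 15) z [0.2034 0.2047 0.2071] mean [ 0.4745 -0.3004  0.2051]
prong (array([ 465.6, -307.2]), array([49.9, 74.7]), 18.36, 953) z [0.1526 0.1592 0.1611] mean [ 0.4625 -0.2923  0.1583]
base (array([ 465.1, -308.8]), array([ 90.2, 101.4]), 17.06, 1394)
wstand
mat (array([527.5,  66.6]), array([119.9, 109.6]), 83.6, 3609) z 0.019555518791955606
beam (array([526.3, -77.1]), array([ 20.7, 220. ]), 83.64, 1851) z 0.10148485959063896
tops (array([526.2, -77.3]), array([166. , 221.2]), 83.64, 4423) z 0.09754325430342733
handle (array([ 469.5, -318.4]), array([28.7, 32.7]), 20.61, 413) z [0.1648 0.2022 0.2109] mean [ 0.4671 -0.3142  0.1965]
htop (array([ 469. ,
[... 848 characters left out ...]
 17.76, 479)
side0
mat (array([533.6, 102.7]), array([ 35.7, 109.1]), 85.4, 110) z 0.019018652661189094
beam (array([533.1, -82. ]), array([ 24.8, 211.9]), 83.38, 200) z 0.10040980582430897
tops (array([525.3, -81. ]), array([175.5, 228.8]), 84.51, 781) z 0.095459340078725
handle (array([ 473.9, -325.5]), array([27.9, 37.2]), 22.39, 162) z [0.163  0.192  0.2127] mean [ 0.477  -0.3287  0.1904]
htop (array([ 473.4, -323.8]), array([27.7, 33.2]), 29.12, 50) z [0.2033 0.2089 0.2135] mean [ 0.473  -0.3256  0.209 ]
prong (array([ 465.8, -312. ]), array([49.1, 76.4]), 15.83, 87) z [0.1526 0.1573 0.1645] mean [ 0.4756 -0.315   0.1576]
base (array([ 476.8, -301. ]), array([164.8, 177.2]), 87.44, 496)
```

```bash
cat >> h.py <<'E'
BO=np.array([.5208,.0066]); BYAW=np.radians(-6.37)
FO=np.array([.4688,-.3168]); FYAW=np.radians(17.8)
def rot(a): return np.array([[np.cos(a),-np.sin(a)],[np.sin(a),np.cos(a)]])
def b2w(x,y): return BO+rot(BYAW)@np.array([x,y])
def quat(yaw,flip=0):
    # tool down, tool x along the rod's y axis (yaw+90deg), or opposite
    from scipy.spatial.transform import Rotation as Ro
    return (Ro.from_euler('z',yaw+np.pi/2+np.pi*flip)*Ro.from_euler('x',np.pi)).as_quat()
E
python3 - <<'E'
from h import *
np.set_printoptions(precision=4,suppress=True)
out=[]
for n in ["wbay","wstand"]:
    c=dict(np.load(n+".npz")); W=cloud(c); I=c["image"].astype(int)
    L=(W[...,:2]-BO)@rot(BYAW)
    g=(abs(L[...,0])<.021)&(L[...,1]<-.088)&(L[...,1]>-.165)&(W[...,2]<.04)
    sat=I.max(-1)-I.min(-1); m=g&(sat<50)
    # ring from its top plane
    print(n,g.sum(),m.sum(),L[m].mean(0)*1e3 if m.any() else "",W[m][:,2].mean())
    k,l=cv2.minEnclosingCircle((L[m]*1000).astype(np.float32)) if m.any() else (0,0); print("circle",k,l)
    pz=W[g][:,2]; print("z floor",np.percentile(pz,[5,50,95]), "sat",np.percentile(sat[g],[5,50,95]))
    u,v=proj(c,[*b2w(0,-.128),.022]).astype(int); u,v=max(u,50),max(v,38)
    out.append(cv2.resize(c["image"][v-38:v+38,u-50:u+50],(400,300),interpolation=3))
cv2.imwrite("pics/race.png",np.hstack(out))
for f in (0,1):
    for p,y in (([*FO,.26],FYAW),([*b2w(0,.1),.2],BYAW)): print(f,inverse_kinematics(p,quat(y,f)))
E
```

```text
wbay 563 226 [   6.8349 -139.8876] 0.027038839654336257
circle (4.293353080749512, -134.9502716064453) 30.495697021484375
z floor [0.0185 0.0206 0.0358] sat [ 16.  57. 134.]
wstand 684 205 [   9.1199 -123.9637] 0.025618409256040326
circle (9.095430374145508, -120.95598602294922) 33.89825439453125
z floor [0.0183 0.0203 0.0316] sat [ 16.  88. 134.]
0 [-0.7164  0.2777  1.5351  0.      1.3288 -2.5978]
0 [ 0.0693  0.2989  1.6633 -0.      1.1793 -1.3903]
1 [-0.7164  0.2777  1.5351 -0.      1.3288  0.5438]
1 [0.0693 0.2989 1.6633 0.     1.1793 1.7513]
```

View pics/race.png

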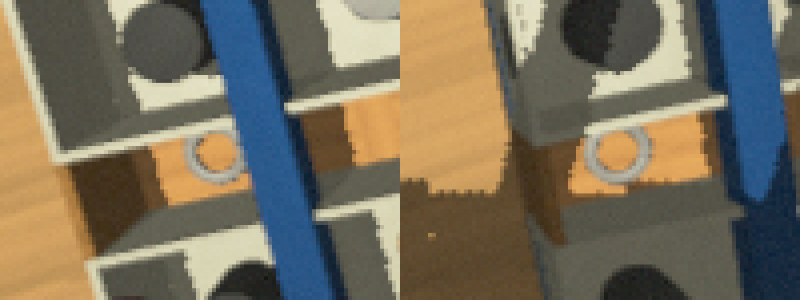

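```bash
python3 - <<'E'
from h import *
np.set_printoptions(precision=4,suppress=True)
for n,l in (("wbay",(217,154)),("wstand",(219,152))):
    c=dict(np.load(n+".npz")); u,v=proj(c,[*b2w(0,-.128),.022]).astype(int); u,v=max(u,50),max(v,38)
    p=world(c,(u-50+(l[0]+.5)/4-.5,v-38+(l[1]+.5)/4-.5),.024); print("race bay",rot(BYAW).T@(p[:2]-BO)*1e3)
q=quat(FYAW,1)
move_gripper(.088)
move_ptp([*FO,.27],q)
servo_line([*FO,.171],rate=.12,contact_N=4); print("at",current_position(),current_force())
move_gripper(0); print("gap",current_finger_gap(),current_force(),current_clock())
servo_line([*FO,.325],rate=.1); sleep(.2)
print(current_position(),current_force(),current_torque(),current_finger_gap(),current_clock())
ims=[]
for n in ("scene","side","wrist"):
    c=capture(n); np.savez(n+"1.npz",**c); I=c["image"]
    if n!="wrist":
        u,v=proj(c,[*FO,.26]).astype(int); I=I[v-60:v+60,u-53:u+53]
        ims.append(cv2.resize(I,(265,300),interpolation=3))
    else: ims.append(cv2.resize(I,(270,300)))
cv2.imwrite("pics/lift.png",np.hstack(ims))
E
```

```text
race bay [   0.6751 -121.3167]
race bay [   0.2575 -121.8684]
at [ 0.4693 -0.3172  0.1717] [0.1294 0.1541 0.8826]
gap 0.03369825407589987 [ 0.3461 -0.5865 -0.0015] 8.5917
[ 0.4687 -0.3167  0.3246] [-0.2795 -0.4691 -0.8641] [-0.0045  0.1595  0.0083] 0.03384736926424355 10.4833
```

View pics/lift.png

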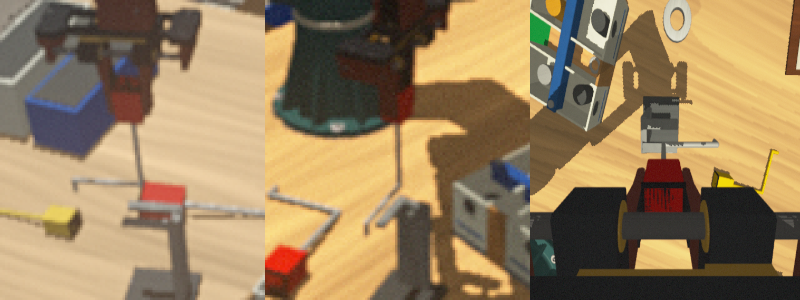

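Rod is held upright and clear of the fork. I'll check the foot and tip relative to the TCP from the depth clouds.

```bash
python3 - <<'E'
from h import *
np.set_printoptions(precision=1,suppress=True)
T=np.array([.4687,-.3167])
for n in ("wrist1","scene1","side1"):
    c=dict(np.load(n+".npz")); W=cloud(c)
    L=np.dstack([(W[...,:2]-T)@rot(FYAW),W[...,2]-.3246])*1e3
    f=(abs(L[...,0])<12)&(L[...,1]>-105)&(L[...,1]<8)&(L[...,2]<-60)&(L[...,2]>-150)
    P=L[f]; print(n,len(P))
    for lo,hi in ((-105,-84),(-84,-60),(-60,-30),(-30,-6),(-6,8)):
        s=P[(P[:,1]>lo)&(P[:,1]<hi)]
        if len(s)>2: print(lo,hi,len(s),"x",np.percentile(s[:,0],[5,50,95]),"y",np.percentile(s[:,1],[5,50,95]),"z",np.percentile(s[:,2],[2,50,98]))
E
```

```text
wrist1 980
-105 -84 86 x [-2.5  1.9  3.5] y [-90.5 -87.3 -84.7] z [-131.9 -114.3 -112.3]
-84 -60 216 x [-2.5  0.7  3.4] y [-82.8 -72.  -61.3] z [-116.  -113.3 -111.7]
-60 -30 270 x [-2.5  0.8  3.4] y [-58.7 -45.  -31.7] z [-116.1 -113.2 -111.6]
-30 -6 223 x [-2.5  0.8  3.4] y [-28.9 -17.7  -7. ] z [-116.3 -113.3 -111.5]
-6 8 185 x [-0.6  2.9  3.6] y [-4.4  0.9  4.2] z [-115.7  -90.2  -61.1]
scene1 101
-105 -84 11 x [-0.6  1.2  4.4] y [-91.4 -87.4 -85.9] z [-135.7 -124.6 -116.1]
-84 -60 18 x [-1.5  2.2  5.9] y [-82.3 -73.1 -61.5] z [-121.  -115.5 -112.4]
-60 -30 19 x [-3.5  1.8  4. ] y [-57.5 -44.7 -31.1] z [-120.2 -116.2 -112.4]
-30 -6 16 x [-2.5  2.3  4.7] y [-28.9 -19.5  -8.6] z [-121.  -116.9 -113.8]
-6 8 37 x [-1.2  2.4  4.8] y [-2.7  2.4  5.3] z [-118.3  -88.9  -60.9]
side1 83
-105 -84 15 x [-3.6 -0.5  3.3] y [-98.3 -92.8 -89.1] z [-131.4 -121.8 -111.6]
-84 -60 13 x [-3.8  0.3  1.6] y [-81.3 -71.7 -63.1] z [-118.9 -114.5 -110.9]
-60 -30 14 x [-3.4  1.4  2.3] y [-56.3 -47.3 -33.9] z [-116.8 -113.6 -108.9]
-30 -6 17 x [-4.8 -0.2  3.1] y [-25.2  -9.6  -6.2] z [-119.9 -114.9  -76.1]
-6 8 24 x [-4.1 -1.1  1.5] y [-4.9 -3.4  0.1] z [-116.2  -86.9  -62.2]
```

```bash
cat >> h.py <<'E'
OFF=np.array([.0005,-.090]); ZT=.136
QB=quat(BYAW,1)
def tip(x,y,z):
    p=b2w(x-OFF[0],y-OFF[1]); return [*p,z+ZT]
def tipnow():
    p=np.array(current_position()); l=rot(BYAW).T@(p[:2]-BO)+OFF; return np.array([*l,p[2]-ZT])*1e3
E
python3 - <<'E'
from h import *
np.set_printoptions(precision=2,suppress=True)
move_ptp(tip(0,.04,.18),QB)
servo_line(tip(0,.04,.04),rate=.12); sleep(.2); print(tipnow(),current_force(),current_clock())
r=servo_line(tip(0,.04,.012),rate=.015,contact_N=2); print("mat",r,tipnow(),current_force())
servo_line(tip(0,.04,.045),rate=.08)
servo_line(tip(0,-.05,.045),rate=.1); sleep(.2); print(current_force())
r=servo_line(tip(0,-.05,.006),rate=.015,contact_N=2); print("slat",r,tipnow(),current_force(),current_clock())
servo_line(tip(0,-.05,.044),rate=.08); print(tipnow(),current_force(),current_torque(),current_clock())
E
```

```text
[ 0.42 40.12 40.61] [-0.45 -0.09 -1.35] 13.825
mat True [-0.04 40.04 19.35] [0.76 1.46 4.02]
[-0.13  0.32 -1.44]
slat True [  0.05 -49.96  22.64] [0.12 0.03 4.4 ] 18.3167
[  0.06 -50.01  44.08] [-1.34  0.42 -0.99] [ 0.01  0.2  -0.04] 18.7417
```

```bash
python3 - <<'E'
from h import *
np.set_printoptions(precision=2,suppress=True)
servo_line(tip(.0005,-.05,.036),rate=.1)
servo_line(tip(.0005,-.1215,.036),rate=.06); sleep(.2); print(tipnow(),current_force())
r=servo_line(tip(.0005,-.1215,.014),rate=.015,contact_N=2); print("floor",r,tipnow(),current_force(),current_clock())
c=capture("wrist"); cv2.imwrite("pics/in.png",c["image"])
E
```

```text
[   0.48 -121.21   35.99] [ 0.57  0.51 -1.06]
floor True [   0.48 -121.45   19.3 ] [0.79 0.34 4.57] 21.5667
```

View pics/in.png

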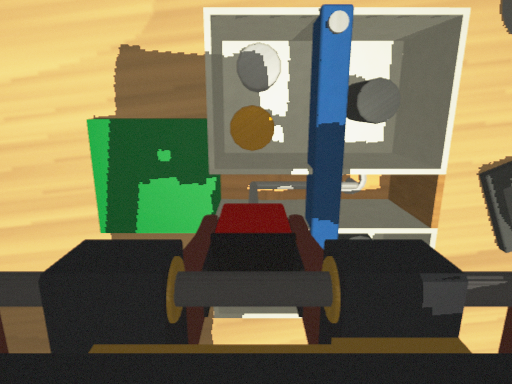

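The tip reached floor height (19.3, against 23.4 if it were on the ring), so it is in the bore. The slats rise about 3 mm at the middle. I'll draw along that profile, about 0.8 mm above the floor.

```bash
python3 - <<'E'
from h import *
np.set_printoptions(precision=2,suppress=True)
f=lambda y: np.interp(y,[-.1,-.058,-.042,0],[.01935,.0226,.0226,.01935])+.0008
y=-.1215
servo_line(tip(.0005,y,f(y)),rate=.02)
for y in (-.11,-.1,-.079,-.058,-.042,-.02,0,.02,.04,.066):
    r=servo_line(tip(0,y,f(y)),rate=.035,contact_N=6)
    print(y,r,tipnow(),current_force())
    if r: break
c=capture("wrist"); np.savez("drag.npz",**c); print(current_clock()); cv2.imwrite("pics/drag.png",c["image"])
E
```

```text
-0.11 False [  -0.18 -109.66   20.04] [ 0.01  0.52 -2.24]
-0.1 False [ -0.01 -99.79  20.13] [ 0.12 -0.04 -1.64]
-0.079 False [ -0.02 -78.94  21.77] [-0.46  0.14 -1.43]
-0.058 False [ -0.06 -57.92  23.34] [-0.4  -0.37 -1.81]
-0.042 False [ -0.06 -41.83  23.37] [ 0.44 -0.35 -1.8 ]
-0.02 False [ -0.07 -19.93  21.67] [ 0.1   0.84 -2.01]
0 False [-0.06  0.09 20.11] [-0.68  0.46 -1.97]
0.02 False [-0.06 20.07 20.11] [ 0.39 -0.4  -1.43]
0.04 False [-0.05 40.1  20.12] [-0.16  0.52 -2.77]
0.066 False [-0.07 65.98 20.13] [-0.23  0.08 -1.71]
28.7833
```

View pics/drag.png

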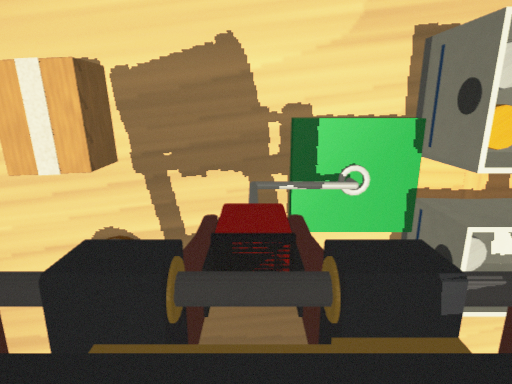

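The race is out at (355,180) on the green mat, with the tip in its bore. I'll lift straight off and hang the rod back.

```bash
python3 - <<'E'
from h import *
np.set_printoptions(precision=4,suppress=True)
servo_line(tip(0,.066,.045),rate=.04)
servo_line(tip(0,.066,.189),rate=.15)
q=quat(FYAW,1)
move_ptp([*FO,.325],q); sleep(.2)
servo_line([*FO,.18],rate=.08); sleep(.1); print(current_position(),current_force(),current_clock())
r=servo_line([*FO,.165],rate=.015,contact_N=2.5); print(r,current_position(),current_force())
move_gripper(.088); sleep(.2); print(current_finger_gap(),current_force())
servo_line([*FO,.30],rate=.1)
move_ptp([.46,-.12,.42],q); sleep(.3)
ims=[]
for n in ("scene","wrist"):
    c=capture(n); np.savez(n+"2.npz",**c); ims.append(c["image"])
W=cloud(c); L=(W[...,:2]-BO)@rot(BYAW); I=c["image"].astype(int)
m=(abs(L[...,0])<.05)&(L[...,1]>.005)&(L[...,1]<.115)&(W[...,2]<.035)&(I.max(-1)-I.min(-1)<40)
if m.any(): print("race bay",cv2.minEnclosingCircle((L[m]*1000).astype(np.float32)),np.median(W[m][:,2]),m.sum())
B,G,R=[I[...,i] for i in range(3)]
h=(abs(W[...,0]-FO[0])<.05)&(abs(W[...,1]-FO[1])<.05)&(R>G*2)&(W[...,2]>.2)&(W[...,2]<.24)
if h.any(): print("handle",cv2.minAreaRect((W[h][:,:2]*1000).astype(np.float32)),np.percentile(W[h][:,2],[50,98]))
print(current_clock())
u,v=proj(dict(np.load("scene2.npz")),[.5,-.12,.08]).astype(int)
a=cv2.resize(ims[0][v-75:v+75,u-100:u+100],(400,300),interpolation=3)
cv2.imwrite("pics/end.png",np.hstack([a,cv2.resize(ims[1],(400,300))]))
E
```

```text
[ 0.469  -0.3169  0.1804] [ 0.2716 -0.664  -1.9228] 34.6917
True [ 0.4687 -0.3168  0.171 ] [-0.9982  0.3153  4.5535]
0.08768932252164824 [ 0.1666 -0.0124 -0.6831]
race bay ((1.047554612159729, 26.591121673583984), 49.626625061035156) 0.021727411178174887 291
handle ((468.7665100097656, -314.3355407714844), (29.89800453186035, 34.78877258300781), 16.864229202270508) [0.2096 0.2113]
39.2583
```

View pics/end.png

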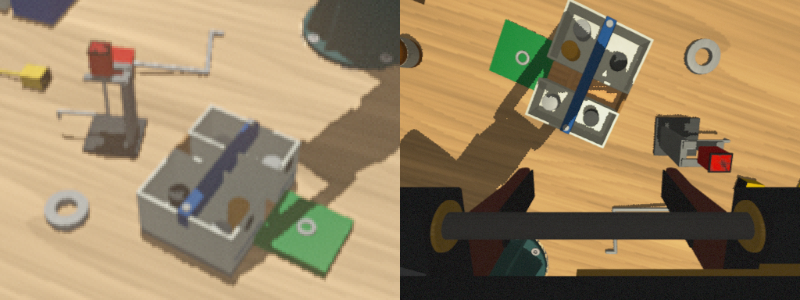

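The race lies mid-mat (right panel 522,58) and the rod hangs in the fork with the handle top at z 0.210. One last number for the race, then I'll hand in.

```bash
python3 - <<'E'
from h import *
c=dict(np.load("wrist2.npz")); p=world(c,(122*1.28,58*1.28),.024)
l=rot(BYAW).T@(p[:2]-BO)*1e3; print(l, current_clock())
if 20<l[1]<100 and abs(l[0])<35: close_job(); print("closed")
E
```

```text
[-2.46315796 61.25528448] 39.2583
the job is handed in; nothing more can be done
closed
```

I took the smaller red rod, the one hanging in the stand, and drew the race out under the beam onto the green mat. I then hung the rod back in the fork and handed the job in at about 39 s of the 72 s allowed; no verdict is reported.

**The floor:** feeling it with the tip showed the slats about 3 mm higher at the middle of the gap. I followed that profile about 0.8 mm above the floor. No force reading after a contact or drag step was above about 5 N, against the 15 N limit.

**Last checks:**

| Item | Measured | Needed |
|---|---|---|
| Race centre, out from the mouth | about 61 mm | 16 to 104 mm |
| Race centre, off the gap's centre line | about 2 mm | within 40 mm |
| Rod handle, sideways from the fork point | about 2.5 mm | within 20 mm |
| Rod handle top | 0.210 m | 0.206 to 0.215 m (worked out from the allowed grip height) |

In the last picture the rod stands upright, the arm is clear and the race looks flat. I did not re-measure the jar, parcel or bearing ring, but the arm never worked near them.

**One disagreement:** the automatic circle fit to the race's depth points failed, giving a 50 mm radius because it also picked up shadowed grey pixels. I used the pixel position from the picture instead.

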